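# Clip the red colour swatch onto the snap hook

## Robot

A 7-joint arm with a two-finger parallel gripper is mounted at the origin on the work surface. World frame = base frame: x ahead of the robot, y to its left, z up, the work surface at z = 0. Lengths are in m, angles in rad, forces in N, time in s.
With the tool pointing down it reaches from about 0.4 to 0.875 m from the base axis. Payload 19.3 kg.
Tool frame: the origin (TCP) lies midway between the tips of the shut fingers; the grasp point (between the pads) lies 19 mm behind it; z points along the fingers, y is the line along which they close (so a half turn about z gives the same grasp; the last joint's range is limited). The gripper opens to 85 mm and grips with 20 to 120 N. Pads are 22 mm wide; open, the fingers measure 114 mm over their backs; the gripper's body (76 mm by 85 mm) begins 54 mm behind the grasp point. The pads swing forward as they close: fully open they stand 13 mm farther back than shut.
Start: joints at [1.068, 0.521, -0.036, 1.599, 0.021, 1.021, -0.113], TCP at [0.262, -0.567, 0.231] pointing down, gripper open.
Joint ranges: [-2.91, 2.91], [-0.3, 2.13], [-1.5, 1.42], [0.17, 2.43], [-1.26, 4.41], [0.16, 1.93], [-2.52, 2.52]. Speed limits (rad/s): [1.89, 1.89, 2.39, 2.39, 3.01, 3.01, 3.01].

## Interface

Orientations are given as a unit quaternion [x, y, z, w].
In Python, from cell import manip, get_image, get_calibration, workorder gives the robot as it stands.
- The arm moves only by the tool servo_tool, never from a script. Its argument "rows" is a list that holds one entry, the list of rows, each a list of 4 numbers: the shift along the tool's x, y, z in cm, then the turn about the tool's z in degrees. In form: [[[x, y, z, yaw], ...]]. A call has 1 to 5 rows; each row is the pose to reach, as a shift and turn from the pose commanded when the call began, along the tool's axes at that moment; what a row does not reach only later rows make up. A row lasts 1/10 s, in which the tool goes at most 50 mm and 8.59 degrees, less where a joint would pass 70% of its speed; a pose out of reach is approached as far as the arm can. A call with a gripper value outside its range is refused whole. "gripper" is the finger opening in cm, from 0 to 8.54, set as the call begins (left out, the last holds). The fingers move at their own pace and stop on an object; the grip force is fixed at half the most. Time passes only in rows, so rows that repeat a pose let the fingers close. It gives the time, the measured TCP pose, the force and the opening at its end, in the units of the state.
- manip.observe(): the state, without advancing time (a new reading comes with each control period).
- get_image(name): name is "scene" or "top" or "wrist"; returns (picture, depth): 420x560x3 uint8, blue, green, red; 420x560 float32, m along the optical axis (not along the pixel's ray), 0 where there is no reading.
- get_calibration(name): a dict with "K" (3x3 intrinsics, pixels), "R" (3x3) and "t" (3): a world point X has camera coordinates R X + t; the wrist camera has in their place "tool_from_camera" (4x4, takes a point from camera to tool coordinates, whose origin is the TCP and whose axes are the flange's). Camera axes: x right, y down, z forward; pixel columns grow to the right and rows downward; lengths in m; the calibration is good to about 2 mm. A picture is of the moment at which its call begins: read the wrist's pose just before it. get_calibration takes no time and is no camera call.
- workorder.sign_off(): hands the job in, once; it reports no verdict.
The state is a dict: "t": time; "joints": joint angles; "dq": joint speeds; "effort": joint torques, N m; "tool_pos": TCP position; "tcp_rot": TCP orientation; "contact_force": force on the tool from outside, world axes, zero at the start; "moment": the same for the moment, N m; "width": finger opening in m.
Only numpy, scipy, OpenCV 4.12 (cv2) and the standard library are available. Lean on these libraries where they do the work, as an engineer would, in place of code of your own. Each camera call takes 0.05 s, during which the arm holds its last target. There are 200 camera calls.

## Task

The customer has chosen: pick the red colour swatch off its low rack and hang it on the stand's brass snap hook, by putting its steel eye over the hook's nose and pushing it down against the sprung gate until it passes inside, then let go so that it hangs freely. Push gently, feeling for the gate and stopping once it has given way (the hook must never be pressed hard), and leave the other two swatches where they lie.

Things in the scene. Friction and masses are not known exactly. Their poses are not given: they have to be found in the camera images.
- red_grip (a point): Centre (half-way up) of the handle of the red swatch: rigid red plastic stick, 40 g, lying level on the rack. Handle 60 mm long (x), 16 wide (y), 14 high (z); x points along the stick to its steel eye, z up. Behind it a round paddle, 32 mm across, reaches to x = -60 mm. Blue and yellow swatches of the same shape lie parallel beside it, 72 mm apart, in any order.
- red_eye (a point): Middle of the far part of the red swatch's steel eye (the far wire), in the wire's centre, 57 mm from red_grip along +x; same axes. The eye is a flat ring in the stick's x-y plane: wire 5 mm thick, hole 22 mm across, ring centre 43.5 mm from red_grip.
- blue_grip (a point): Centre of the blue swatch's handle (same shape as the red one). Not to be disturbed.
- yellow_grip (a point): Centre of the yellow swatch's handle (same shape as the red one). Not to be disturbed.
- rack: Fixed swatch rack; origin under its centre, on the table. Clear base plate 85 (x) by 225 (y) by 6 mm, two wooden rails along y, tops at 30 mm, each 5 mm thick, 46 mm clear between them. The swatches lie across the rails along its x, handles centred over the gap.
- clip (a point): Point on the fixed stand, 170 mm above the table, NOMINAL place of the brass snap hook; x level from nose to back plate, z up. The hook is clamped up to 20 mm higher or lower than this, unmeasured: feel for it. Hook: a U open upward in the x-z plane, 6 mm rod; its floor bar's top is nominally at this point, running from x = -6 mm to a back plate at x = 38 to 46 mm, 14 wide, 40 tall.
- nose_nominal (a point): Nominal top of the hook's upright nose (true height within +-20 mm, shifted as the whole hook is): 30 mm above the floor bar's top, x = -3 mm from clip; the nose is 6 mm thick, its inner face at clip's x = 0. The nose goes up through the eye's hole; the eye's far wire comes down behind it, between nose and back plate.
- gate_nominal (a point): Nominal hinge axis of the steel gate (same unknown +-20 mm shift), 34 mm from the nose's inner face, 28 mm above the floor bar's top. Gate 34 mm long, 8 wide, 4 thick, level when shut, free end at the nose. It swings only down and inwards and springs back: 3 N at its end starts it, 4 to 7 N on the eye pushes it through.
- stand: Fixed stand; origin on the table below clip, same axes. Post 12 mm thick at x = 43, y = 50 mm, 240 mm high; the hook sits on an arm from it. Passing the gate: keep the eye's far wire close to the nose (centre at x = 4 to 7 mm): at 5 to 10 mm above the floor bar the force falls off, 2 mm lower the gate snaps shut above (stop earlier and it jams). On the bar it is at 2.5 mm.
Mind the look-alikes: they are no part of the job. What is shaped like the part that bears red_grip but orange is not meant. What is shaped like the stand but pink is not meant.

How it is judged:
By the outcome, as a careful person would: the job done as asked, in the order asked, and still so for the second after the job is handed in, with the robot touching nothing.
It also fails if it takes over 72 s, if anything falls off the work surface, if the arm or the gripper's body presses on something with over 40 N, if the wrist force passes 120 N, or if a joint passes its speed limit or range.

## Working session

There is one attempt and no reset: what is moved stays moved. The work goes in short steps, Python scripts to look and compute and a tool call to move; the robot and the scene stay as the last step left them, time stands still between calls to the robot, and variables do not carry over. Pictures are saved under pics/ and viewed, on a budget of 10 in all, crops included, one or two more only if the job needs it, and the job is handed in when it is done.

Besides the shell and the picture viewer there is one more tool, called after ">>>" as name([rows], argument=value, ...), one row to a line, values as JSON. servo_tool: Moves the arm, as the interface text tells. Its arguments: {"type":"object","properties":{"rows":{"type":"array","items":{"type":"array","items":{"type":"array","items":{"type":"number"}}}},"gripper":{"type":"number"}},"required":["rows"]}

```bash
ls; mkdir -p pics
cat > h.py <<'E'
import numpy as np, cv2
from scipy.spatial.transform import Rotation as Rn
from cell import manip, get_image, get_calibration, workorder
def grab(name):
    s=manip.observe(); im,d=get_image(name); c=get_calibration(name); K=np.array(c["K"])
    if name=="wrist":
        T=np.array(c["tool_from_camera"]); Rw=Rn.from_quat(s["tcp_rot"]).as_matrix()
        R=Rw@T[:3,:3]; t=Rw@T[:3,3]+np.array(s["tool_pos"])
    else:
        R=np.array(c["R"]).T; t=-R@np.array(c["t"])
    v,u=np.mgrid[:im.shape[0],:im.shape[1]]
    P=np.stack([(u-K[0,2])/K[0,0]*d,(v-K[1,2])/K[1,1]*d,d],-1)@R.T+t
    P[d==0]=np.nan
    return im,d,P,s
E
python3 - <<'E'
from h import *
s=manip.observe(); print({k:np.round(v,3).tolist() for k,v in s.items()})
for n in("scene","top"):
    im,d,P,_=grab(n); cv2.imwrite(f"pics/{n}0.png",im); np.savez(f"/tmp/{n}0.npz",im=im,P=P)
E
```

```text
pics
{'t': 0.0, 'joints': [1.068, 0.522, -0.036, 1.6, 0.021, 1.021, -0.113], 'dq': [-0.001, -0.003, -0.0, -0.0, -0.0, -0.001, 0.001], 'effort': [-0.0, -92.711, 1.979, -36.993, 0.018, 0.008, -0.0], 'tool_pos': [0.262, -0.567, 0.231], 'tcp_rot': [0.977, 0.215, -0.0, -0.001], 'contact_force': [-0.226, -0.177, 0.093], 'moment': [-0.037, -0.016, 0.047], 'width': 0.085}
```

View pics/scene0.png

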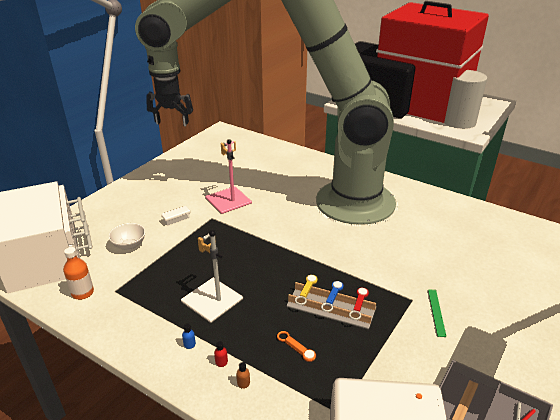

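View pics/top0.png

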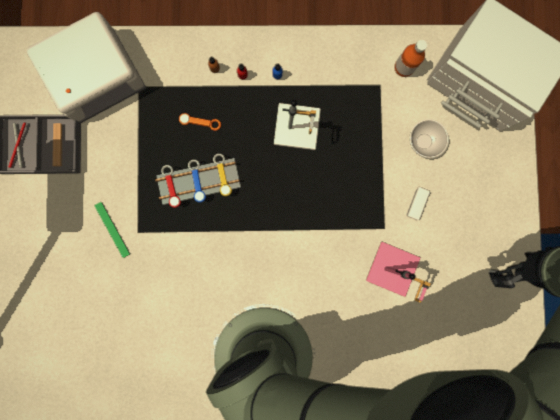

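Scene: the red swatch is the rightmost on the rack (eye ~355,314, paddle ~362,292). In the top view its handle is at (171,190), with blue at (197,183) and yellow at (224,176). The look-alikes are the orange stick at top (199,122) and the pink stand at top (393,270). The wanted stand has the white base, at top (298,127).

Run:
```python
from h import *
Z=np.load("/tmp/top0.npz"); im,P=Z["im"],Z["P"]; S=np.load("/tmp/scene0.npz")
hsv=cv2.cvtColor(im,cv2.COLOR_BGR2HSV)
def blob(mask,n):
    p=P[mask]; p=p[np.isfinite(p[:,0])]; print(n,len(p),"med",np.median(p,0).round(4)); 
    q=p[:,:2]-p[:,:2].mean(0); w,V=np.linalg.eigh(q.T@q); a=V[:,1]; pr=q@a; print("  axis",a.round(3),"ext",pr.min().round(4),pr.max().round(4),"z",np.percentile(p[:,2],[5,50,95]).round(3))
box=np.zeros(im.shape[:2],bool); box[150:212,150:245]=1
H,Sa,V=[hsv[...,i].astype(int) for i in range(3)]
blob(box&((H<5)|(H>173))&(Sa>170)&(V>100),"red"); blob(box&(H>100)&(H<125)&(Sa>150),"blue"); blob(box&(H>22)&(H<32)&(Sa>190)&(V>130),"yellow")
for n,A in(("top",P[90:155,265:345]),("scene",S["P"][220:325,170:255])):
    I=(im[90:155,265:345] if n=="top" else S["im"][220:325,170:255])
    for lo,hi in((.003,.02),(.03,.1),(.1,.15),(.15,.19),(.19,.215),(.215,.26)):
        m=(A[...,2]>lo)&(A[...,2]<hi); 
        if m.sum(): print(n,lo,hi,m.sum(),A[m].min(0).round(3),A[m].max(0).round(3),np.median(A[m],0).round(3))
a=cv2.resize(im[88:158,262:346],None,fx=6,fy=6,interpolation=2)[:420]; b=cv2.resize(S["im"][220:320,160:260],None,fx=4.2,fy=4.2,interpolation=2)
b=b[:420];c=np.hstack([a[:420,:380],b[:,:420]]); cv2.imwrite("pics/st.png",c)
```

```text
red 117 med [0.4753 0.2473 0.044 ]
  axis [-0.978 -0.209] ext -0.0311 0.0531 z [0.037 0.044 0.048]
blue 96 med [0.4898 0.1756 0.0444]
  axis [-0.975 -0.221] ext -0.0295 0.0507 z [0.039 0.044 0.048]
yellow 25 med [0.5095 0.1067 0.0451]
  axis [-0.964 -0.267] ext -0.023 0.0262 z [0.042 0.045 0.048]
top 0.003 0.02 2318 [ 0.566 -0.242  0.003] [ 0.755 -0.011  0.019] [ 0.646 -0.11   0.008]
top 0.03 0.1 30 [ 0.638 -0.087  0.03 ] [ 0.645 -0.075  0.1  ] [ 0.64  -0.08   0.066]
top 0.1 0.15 21 [ 0.638 -0.087  0.102] [ 0.644 -0.076  0.145] [ 0.641 -0.08   0.122]
top 0.15 0.19 201 [ 0.589 -0.137  0.154] [ 0.652 -0.057  0.19 ] [ 0.636 -0.111  0.181]
top 0.19 0.215 41 [ 0.615 -0.137  0.19 ] [ 0.645 -0.076  0.215] [ 0.639 -0.127  0.193]
top 0.215 0.26 42 [ 0.637 -0.088  0.215] [ 0.65  -0.074  0.242] [ 0.642 -0.081  0.237]
scene 0.003 0.02 2055 [ 0.31  -0.443  0.003] [0.77  0.042 0.02 ] [ 0.641 -0.115  0.008]
scene 0.03 0.1 95 [ 0.637 -0.089  0.03 ] [ 0.8   -0.046  0.099] [ 0.648 -0.08   0.066]
scene 0.1 0.15 70 [ 0.63  -0.128  0.101] [ 0.652 -0.076  0.15 ] [ 0.647 -0.08   0.126]
scene 0.15 0.19 251 [ 0.59  -0.143  0.15 ] [ 0.655 -0.054  0.19 ] [ 0.642 -0.109  0.176]
scene 0.19 0.215 45 [ 0.635 -0.137  0.19 ] [ 0.651 -0.075  0.214] [ 0.646 -0.08   0.201]
scene 0.215 0.26 51 [ 0.637 -0.087  0.215] [ 0.651 -0.075  0.241] [ 0.647 -0.081  0.232]
```

View pics/st.png

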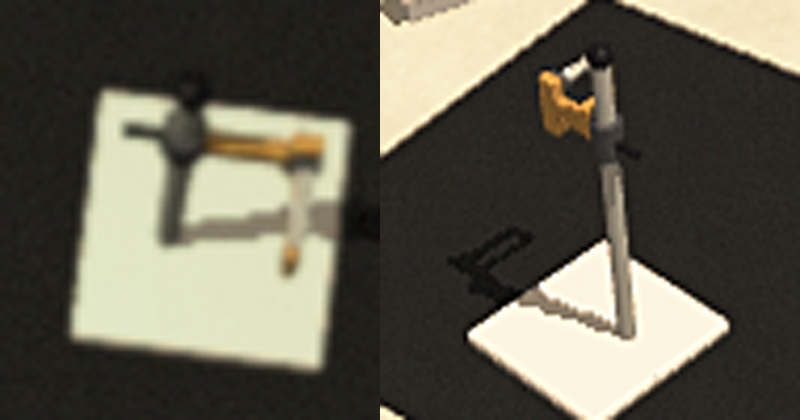

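The stand's hook points from its nose (near the robot) in +x, with a yaw of about -6°, so the clip is near (0.595, -0.126). The red stick lies at about 11.5° yaw, with its eye away from the robot. I'll lift and arc over to the rack.

>>> servo_tool([
  [[0,0,-4,0],[0,0,-8,0],[0,0,-12,0]],
], gripper=4.5)

```text
t: 0.4
tool_pos: [0.2619, -0.5671, 0.3525]
tcp_rot: [0.977, 0.215, -0.0, -0.0]
contact_force: [-1.1, -0.4, -0.1]
width: 0.0451
```

>>> servo_tool([
  [[5,-2,0,0],[10,-4,0,0],[14,-5,0,0],[19,-7,0,0],[24,-9,0,0]],
])

```text
t: 0.9
tool_pos: [0.438, -0.389, 0.3511]
tcp_rot: [0.977, 0.215, -0.0, -0.0]
contact_force: [0.5, -0.9, 0.9]
width: 0.0453
```

>>> servo_tool([
  [[3,-4,0,0],[6,-8,0,0],[9,-11,0,0],[12,-15,0,0],[15,-19,0,0]],
])

```text
t: 1.4
tool_pos: [0.4934, -0.1534, 0.3512]
tcp_rot: [0.977, 0.215, -0.0, -0.0]
contact_force: [1.0, 0.0, 0.1]
width: 0.0451
```

Run:
```python
from h import *
print(get_calibration("wrist")["tool_from_camera"])
im,d,P,s=grab("wrist"); print(s["t"],s["tool_pos"],s["tcp_rot"],s["width"],s["joints"])
cv2.imwrite("pics/w0.png",im); np.savez("/tmp/w0.npz",im=im,P=P)
# stand frame from the top view
Z=np.load("/tmp/top0.npz"); I,Q=Z["im"],Z["P"]; m=((I.min(-1)>130)); m[:90]=0;m[160:]=0;m[:,:265]=0;m[:,345:]=0
cs,_=cv2.findContours(m.astype(np.uint8),0,2); c=max(cs,key=cv2.contourArea); r=cv2.minAreaRect(c); print(r)
b=cv2.boxPoints(r).astype(int); print([Q[min(v,419),u].round(4).tolist() for u,v in b])
```

```text
[[-1.85600425e-04 -9.53698495e-01 -3.00764270e-01  7.67801440e-02]
 [ 9.99999758e-01  2.48239926e-05 -6.95810656e-04  4.15985766e-04]
 [ 6.71059746e-04 -3.00764326e-01  9.53698259e-01 -1.42540338e-01]
 [ 0.00000000e+00  0.00000000e+00  0.00000000e+00  1.00000000e+00]]
1.4 [ 0.49338862 -0.15339797  0.35115513] [ 9.76718719e-01  2.14523946e-01 -1.40405962e-04 -2.25360951e-05] 0.045143402241469566 [ 0.3807135   0.24278993 -0.23991704  1.70837408  0.06143998  1.19804356
 -1.01322597]
((296.60003662109375, 125.70001220703125), (41.5516357421875, 40.931461334228516), 7.125016689300537)
[[0.6013, -0.0345, -0.001], [0.7186, -0.0504, 0.0063], [0.704, -0.1685, 0.0031], [0.5844, -0.1516, 0.0047]]
```

View pics/w0.png

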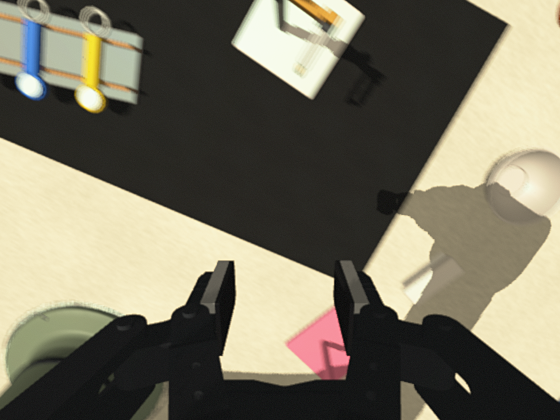

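Run:
```python
from h import *
Z=np.load("/tmp/w0.npz"); I,P=Z["im"],Z["P"]
m=(P[...,2]>.12)&(P[...,2]<.23)&(P[...,0]>.57)&(P[...,0]<.68)&(P[...,1]>-.17)&(P[...,1]<-.03)
p=P[m]; print(len(p)); v,u=np.where(m); print(u.min(),u.max(),v.min(),v.max())
for lo in np.arange(.12,.23,.01):
    q=p[(p[:,2]>=lo)&(p[:,2]<lo+.01)]
    if len(q)>5: print(lo.round(2),len(q),q.min(0).round(4),q.max(0).round(4),np.median(q,0).round(4))
```

```text
1444
276 346 0 77
0.12 33 [ 0.6384 -0.0895  0.1207] [ 0.6455 -0.0789  0.13  ] [ 0.6394 -0.0862  0.1257]
0.13 29 [ 0.6381 -0.0895  0.1308] [ 0.6429 -0.081   0.1399] [ 0.6392 -0.0861  0.1347]
0.15 12 [ 0.5888 -0.1305  0.1536] [ 0.638  -0.0803  0.1596] [ 0.5972 -0.1255  0.1574]
0.16 96 [ 0.5887 -0.1287  0.16  ] [ 0.6389 -0.0817  0.17  ] [ 0.6354 -0.0967  0.1669]
0.17 411 [ 0.5888 -0.1289  0.17  ] [ 0.6435 -0.0847  0.18  ] [ 0.6375 -0.1129  0.1783]
0.18 712 [ 0.5889 -0.1404  0.18  ] [ 0.6411 -0.1     0.19  ] [ 0.6188 -0.1299  0.1868]
0.19 147 [ 0.6285 -0.14    0.1901] [ 0.6405 -0.1252  0.1924] [ 0.6361 -0.1325  0.1908]
```

>>> servo_tool([
  [[1.5,-4.6,0,0],[3,-9.2,0,0],[4.5,-13.8,0,0],[6,-18.4,0,0],[7.5,-23,0,0]],
])

```text
t: 1.95
tool_pos: [0.4644, 0.0867, 0.3513]
tcp_rot: [0.977, 0.215, 0.0, 0.0]
contact_force: [0.9, -0.9, -0.1]
width: 0.0447
```

>>> servo_tool([
  [[0,-3,2,4],[0,-7,4,8],[0,-11,6,13],[0,-11,7,13],[0,-11,7,13]],
])

```text
t: 2.45
tool_pos: [0.4181, 0.185, 0.2802]
tcp_rot: [0.995, 0.104, -0.001, 0.0]
contact_force: [0.1, -0.4, 0.5]
width: 0.0451
```

The wrist view shows the hook at the top edge (~310,20), gate top at about 0.187 m, so the hook sits roughly 13 mm low. Next is the red close-up.

Run:
```python
from h import *
im,d,P,s=grab("wrist"); print(s["t"],s["tool_pos"],s["tcp_rot"]); np.savez("/tmp/w1.npz",im=im,P=P); cv2.imwrite("pics/w1.png",im)
hsv=cv2.cvtColor(im,cv2.COLOR_BGR2HSV); H,S,V=[hsv[...,i].astype(int) for i in range(3)]
m=((H<5)|(H>174))&(S>170)&(V>90)&(P[...,2]>.035)&(P[...,2]<.055)
n,l,st,c=cv2.connectedComponentsWithStats(m.astype(np.uint8)); k=1+st[1:,4].argmax(); m=l==k; print(st[k])
p=P[m]; ang=None
top=p[p[:,2]>.041]; 
q=p[:,:2]-p[:,:2].mean(0); w,U=np.linalg.eigh(q.T@q); a=U[:,1]*np.sign(U[0,1]); b=np.array([-a[1],a[0]])
pr=q@a; pw=q@b; print("n",len(p),"yaw",np.degrees(np.arctan2(a[1],a[0])),"ext",pr.min(),pr.max(),"z",np.percentile(p[:,2],[5,50,95]))
f=pr>pr.max()-.05; hw=np.percentile(pw[f],[1,50,99]); print("w",hw)
```

```text
2.45 [0.41808776 0.18504082 0.28017097] [ 9.94585612e-01  1.03913828e-01 -1.11359840e-03  3.68622688e-04]
[ 228   78   28   85 1009]
n 1009 yaw 14.79623127811932 ext -0.05211690292098199 0.0360245307483918 z [0.04011772 0.04356423 0.04509939]
w [-7.44552982e-03  1.39302099e-05  7.64381217e-03]
```

View pics/w1.png

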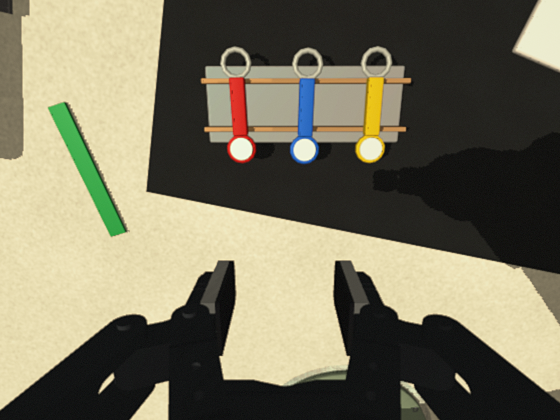

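The crop confirms the left one as the red stick: handle ~(238,105), eye (235,62), paddle (241,149). Blue (306,105) and yellow (373,105) lie to its right. It is turned slightly against the rack, so I'll fit the handle alone.

```bash
cat > fit.py <<'E'
from h import *
def red(im,P,s,dz=0):
    hsv=cv2.cvtColor(im,cv2.COLOR_BGR2HSV); H,S,V=[hsv[...,i].astype(int) for i in range(3)]
    m=((H<5)|(H>174))&(S>170)&(V>90)&(P[...,2]>.04)&(P[...,2]<.055)
    n,l,st,c=cv2.connectedComponentsWithStats(m.astype(np.uint8)); m=l==1+st[1:,4].argmax()
    xy=P[m][:,:2]; a=np.array([.975,.22])
    for _ in range(4):
        b=np.array([-a[1],a[0]]); pr=xy@a; f=(pr>pr.max()-.054)
        q=xy[f]; vx,vy,x0,y0=cv2.fitLine(q.astype(np.float32),cv2.DIST_L2,0,1e-4,1e-4).ravel(); a=np.array([vx,vy])*np.sign(vx)
    e=np.percentile(pr,99.7); c0=np.array([x0,y0]); g=c0+a*(e-c0@a-.030); 
    pw=(q-c0)@np.array([-a[1],a[0]])
    print("yaw",np.degrees(np.arctan2(a[1],a[0])),"grip",g,"len",pr.max()-pr.min(),"w",np.percentile(pw,[1,99]))
    R=Rn.from_quat(s["tcp_rot"]).as_matrix(); t=s["tool_pos"]
    tgt=np.r_[g+a*.006,.018]
    print("yaw tool",np.degrees(np.arctan2(R[1,0],R[0,0])),"shift cm",(R.T@(tgt-t)*100).round(2))
E
python3 - <<'E'
from fit import *
Z=np.load("/tmp/w1.npz"); red(Z["im"],Z["P"],manip.observe())
E
```

```text
yaw 13.83071 grip [0.47615692 0.24653697] len 0.08038356743165115 w [-0.00735975  0.0075608 ]
yaw tool 11.856235175299874 shift cm [ 7.51 -4.93 26.29]
```

>>> servo_tool([
  [[2.5,-1.6,4,-1],[5,-3.2,8,-2],[7.5,-4.9,12,-2],[7.5,-4.9,13,-2],[7.5,-4.9,13,-2]],
])

```text
t: 3.0
tool_pos: [0.4823, 0.2471, 0.15]
tcp_rot: [0.993, 0.12, -0.001, 0.001]
contact_force: [-0.3, -0.4, 0.9]
width: 0.0448
```

Run:
```python
from fit import *
im,d,P,s=grab("wrist"); np.savez("/tmp/w2.npz",im=im,P=P); cv2.imwrite("pics/w2.png",im); print(s["t"],s["tool_pos"]); red(im,P,s)
```

```text
3.0 [0.4822778  0.24705203 0.14997335]
yaw 13.736321 grip [0.47690692 0.24740254] len 0.08333582489184466 w [-0.00727305  0.00741835]
yaw tool 13.766282416934574 shift cm [ 0.12 -0.17 13.2 ]
```

>>> servo_tool([
  [[0.1,-0.1,3,0],[0.1,-0.1,6,0],[0.1,-0.1,8.5,0],[0.1,-0.1,10,0],[0.1,-0.1,10,0]],
])

```text
t: 3.55
tool_pos: [0.4832, 0.2487, 0.0514]
tcp_rot: [0.993, 0.12, -0.0, 0.0]
contact_force: [0.3, 0.1, 0.7]
width: 0.0448
```

>>> servo_tool([
  [[0,0,1,0],[0,0,2,0],[0,0,3,0],[0,0,3.2,0],[0,0,3.2,0]],
])

```text
t: 4.05
tool_pos: [0.4828, 0.2494, 0.019]
tcp_rot: [0.993, 0.12, -0.0, 0.0]
contact_force: [-0.4, 0.0, -0.2]
width: 0.0447
```

>>> servo_tool([
  [[0,0,0,0],[0,0,0,0],[0,0,0,0],[0,0,0,0],[0,0,0,0]],
], gripper=0)

```text
t: 4.55
tool_pos: [0.4833, 0.2495, 0.0198]
tcp_rot: [0.993, 0.12, 0.0, -0.0]
contact_force: [-1.1, -0.6, 5.6]
width: 0.015
```

>>> servo_tool([
  [[0,0,0,0],[0,0,0,0],[0,0,-1,0],[0,0,-2,0],[0,0,-3,0]],
])

```text
t: 5.05
tool_pos: [0.4832, 0.2495, 0.0505]
tcp_rot: [0.993, 0.12, 0.0, -0.0]
contact_force: [-0.1, 0.1, -1.6]
width: 0.0147
```

>>> servo_tool([
  [[0,0,-4,0],[0,0,-8,0],[0,0,-12,0],[0,0,-16,0],[0,0,-20,0]],
])

```text
t: 5.55
tool_pos: [0.4827, 0.2492, 0.252]
tcp_rot: [0.993, 0.12, 0.0, -0.0]
contact_force: [-0.2, -0.6, 0.2]
width: 0.0153
```

Run:
```python
from h import *
im,d,P,s=grab("wrist"); np.savez("/tmp/w3.npz",im=im,P=P); cv2.imwrite("pics/w3.png",im); print(s["t"],s["tool_pos"],s["width"],s["contact_force"])
```

```text
5.55 [0.48267878 0.24917465 0.25199944] 0.015295019204589717 [-0.24681383 -0.61838381  0.22688674]
```

View pics/w3.png

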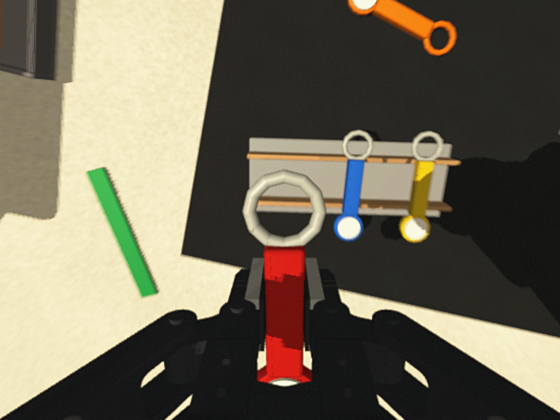

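Red is held: ring at about (284,210) and level, blue and yellow undisturbed on the rack. Now I'll measure the ring in the tool frame and refine the hook pose.

Run:
```python
from h import *
Z=np.load("/tmp/w3.npz"); P=Z["P"]; s=manip.observe(); R=Rn.from_quat(s["tcp_rot"]).as_matrix()
T=(P-s["tool_pos"])@R
m=(np.abs(T[...,2]+.019)<.025)&(T[...,0]>.02)&(T[...,0]<.075)&(np.abs(T[...,1])<.03)
m[:160]=0; m[246:]=0; v,u=np.where(m); p=T[m]; print(len(p),u.min(),u.max(),v.min(),v.max(),p.min(0).round(4),p.max(0).round(4))
(cx,cy),r=cv2.minEnclosingCircle(p[:,:2].astype(np.float32)); print("ring c",cx,cy,r)
A=np.c_[p[:,:2],np.ones(len(p))]; print("plane",np.linalg.lstsq(A,p[:,2],rcond=None)[0], "zmed",np.median(p[:,2]))
fw=p[(p[:,0]>p[:,0].max()-.006)]; print("far",np.percentile(fw[:,2],[5,50,95]))
# hook frame from w0
P=np.load("/tmp/w0.npz")["P"]
m=(P[...,2]>.16)&(P[...,2]<.2)&(P[...,0]>.585)&(P[...,0]<.626)&(P[...,1]<-.115)&(P[...,1]>-.145); q=P[m]
vx,vy,x0,y0=cv2.fitLine(q[:,:2].astype(np.float32),cv2.DIST_HUBER,0,1e-4,1e-4).ravel(); print("gate line",len(q),vx,vy,x0,y0,np.degrees(np.arctan2(vy,vx)))
for lo in np.arange(.586,.645,.004):
    k=q if lo<.622 else P[(P[...,2]>.16)&(P[...,2]<.2)&(P[...,1]<-.115)&(P[...,1]>-.145)]
    k=k[(k[:,0]>=lo)&(k[:,0]<lo+.004)]
    if len(k): print(lo.round(3),len(k),"y",np.percentile(k[:,1],[2,50,98]).round(4),"z",np.percentile(k[:,2],[2,50,98]).round(4))
```

```text
2740 243 326 169 245 [ 0.0203 -0.0144 -0.0151] [ 0.051   0.0174 -0.0087]
ring c 0.034774262458086014 0.0016604282427579165 0.01648142747581005
plane [ 0.00528774 -0.00177327 -0.0128878 ] zmed -0.012787773416352937
far [-0.01393456 -0.01269869 -0.01105842]
gate line 483 0.98765916 -0.1566185 0.60879195 -0.12943934 -9.010677
0.586 20 y [-0.1288 -0.1268 -0.1248] z [0.1637 0.1793 0.187 ]
0.59 33 y [-0.1294 -0.1266 -0.1241] z [0.1674 0.1862 0.187 ]
0.594 46 y [-0.1314 -0.1279 -0.1242] z [0.1838 0.1867 0.1877]
0.598 50 y [-0.1319 -0.128  -0.1244] z [0.1853 0.1868 0.1885]
0.602 51 y [-0.1324 -0.1288 -0.125 ] z [0.1851 0.1865 0.1877]
0.606 53 y [-0.133  -0.1292 -0.1255] z [0.1848 0.1867 0.1883]
0.61 51 y [-0.1338 -0.1297 -0.1258] z [0.1853 0.187  0.1882]
0.614 54 y [-0.1339 -0.1303 -0.1264] z [0.1853 0.1866 0.1884]
0.618 51 y [-0.1348 -0.1309 -0.1272] z [0.1852 0.1866 0.188 ]
0.622 74 y [-0.1381 -0.1321 -0.1266] z [0.1845 0.1869 0.1881]
0.626 100 y [-0.1387 -0.1319 -0.1252] z [0.1856 0.1879 0.1894]
0.63 135 y [-0.1391 -0.1317 -0.1212] z [0.1687 0.1876 0.1919]
0.634 201 y [-0.1397 -0.1259 -0.1153] z [0.1676 0.181  0.1923]
0.638 119 y [-0.1384 -0.1246 -0.1154] z [0.1775 0.1794 0.1918]
0.642 4 y [-0.1179 -0.1165 -0.1152] z [0.1775 0.1781 0.179 ]
```

Run:
```python
from h import *
s=manip.observe(); R=Rn.from_quat(s["tcp_rot"]).as_matrix(); print(s["tool_pos"])
for f in("w3",):
    Z=np.load(f"/tmp/{f}.npz"); T=(Z["P"]-s["tool_pos"])@R
    for v in list(range(168,250,8))+list(range(252,380,10)): print(v,T[v,284].round(4),T[v,270].round(4),Z["im"][v,284])
Z=np.load("/tmp/w2.npz"); P=Z["P"]; im=Z["im"]
hsv=cv2.cvtColor(im,cv2.COLOR_BGR2HSV); m=((hsv[...,0]<5)|(hsv[...,0]>174))&(hsv[...,1]>170)&(P[...,2]>.03)&(P[...,2]<.055); print(np.percentile(P[m][:,2],[2,10,50,90,98]))
```

```text
[0.48449468 0.25067742 0.25808072]
168 [0.0005 0.0015 0.2518] [ 2.000e-04 -1.460e-02  2.534e-01] [157 179 189]
176 [ 0.0489  0.0013 -0.0129] [ 0.049  -0.0038 -0.0132] [195 225 229]
184 [-0.0183  0.0015  0.2522] [ 0.0459 -0.0038 -0.0128] [147 171 179]
192 [-0.028   0.0015  0.2525] [-0.0277 -0.0148  0.2512] [153 175 186]
200 [-0.0309  0.0015  0.2292] [-0.0308 -0.014   0.2288] [40 67 91]
208 [-0.0478  0.0015  0.2529] [-0.048  -0.0152  0.2536] [155 176 186]
216 [-0.059   0.0015  0.2565] [-0.0593 -0.0155  0.2572] [35 39 41]
224 [-0.0693  0.0015  0.2565] [-0.0692 -0.0156  0.2561] [35 39 41]
232 [-0.0802  0.0015  0.2575] [-0.08   -0.0157  0.257 ] [33 38 39]
240 [ 0.0232  0.0013 -0.0119] [ 0.0238 -0.0041 -0.0133] [139 164 171]
248 [ 0.0213  0.0013 -0.0152] [ 0.0218 -0.004  -0.0162] [  5   6 102]
252 [ 0.0207  0.0013 -0.0175] [ 0.0203 -0.004  -0.0166] [ 24  31 201]
262 [ 0.0165  0.0013 -0.0175] [ 0.0164 -0.004  -0.0173] [ 26  34 221]
272 [ 0.0121  0.0013 -0.0173] [ 0.0128 -0.004  -0.0185] [ 26  33 225]
282 [ 0.0081  0.0013 -0.0178] [ 0.0084 -0.0041 -0.0183] [ 15  21 117]
292 [ 0.0036  0.0013 -0.0176] [ 0.0038 -0.0042 -0.018 ] [ 15  18 117]
302 [-0.0007  0.0013 -0.0181] [-0.0011 -0.0043 -0.0173] [ 12  17 116]
312 [-0.0055  0.0013 -0.0177] [-0.0053 -0.0043 -0.018 ] [ 16  18 117]
322 [-0.0101  0.0013 -0.0179] [-0.0099 -0.0043 -0.0181] [ 16  18 116]
332 [-0.015   0.0013 -0.0178] [-0.0139 -0.0044 -0.0191] [ 16  18 116]
342 [-0.0198  0.0013 -0.0179] [-0.0201 -0.0045 -0.0175] [ 12  15 113]
352 [-0.0244  0.0013 -0.0183] [-0.0246 -0.0045 -0.018 ] [ 23  32 220]
362 [-0.0301  0.0013 -0.0176] [-0.029  -0.0046 -0.0189] [ 23  33 220]
372 [-0.0346  0.0013 -0.0185] [-0.0355 -0.0047 -0.0175] [ 24  32 220]
[0.03900213 0.04063172 0.04356182 0.04450859 0.04503518]
```

The pose had been read after the image, while the arm was still moving. Corrected, the eye's far wire is at tool (50.5, 0.6, -17) mm, as the drawing says. I put the clip at (0.5945, -0.1274), yaw -7.1°, so the TCP target is (0.550, -0.121) at yaw -7°.

>>> servo_tool([
  [[0,3,-1,0],[0,7,-2,0],[-0.5,11,-2,0],[-1,15,-2,0],[-1.2,19,-2,0]],
])

```text
t: 6.1
tool_pos: [0.5164, 0.0604, 0.2703]
tcp_rot: [0.993, 0.12, 0.0, 0.0]
contact_force: [0.5, 0.0, -0.7]
width: 0.0148
```

>>> servo_tool([
  [[-0.3,4,0,5],[-0.6,8,0,10],[-0.9,12,0,15],[-1.2,16,0,20],[-1.3,18.7,0,20.9]],
])

```text
t: 6.6
tool_pos: [0.5484, -0.1257, 0.2701]
tcp_rot: [0.998, -0.065, 0.0, 0.0]
contact_force: [-0.9, 0.6, -0.4]
width: 0.0148
```

>>> servo_tool([
  [[0,0,1,0],[0,0,2,0],[0,0,3,0],[0,0,3,0],[0,0,3,0]],
])

```text
t: 7.1
tool_pos: [0.5486, -0.1219, 0.2393]
tcp_rot: [0.998, -0.061, -0.0, -0.0]
contact_force: [0.4, 1.7, -0.3]
width: 0.0148
```

Run:
```python
from h import *
im,d,P,s=grab("wrist"); np.savez("/tmp/w4.npz",im=im,P=P); print(s["t"],s["tool_pos"],s["tcp_rot"],s["width"],s["contact_force"],s["moment"],s["joints"])
R=Rn.from_quat(s["tcp_rot"]).as_matrix(); print("yaw",np.degrees(np.arctan2(R[1,0],R[0,0])))
cv2.imwrite("pics/w4.png",im)
T=(P-s["tool_pos"])@R
m=(np.abs(T[...,2]+.019)<.008)&(T[...,0]>.026)&(T[...,0]<.075)&(np.abs(T[...,1])<.03); p=T[m]
print("ring",len(p),p.min(0).round(4),p.max(0).round(4),cv2.minEnclosingCircle(p[:,:2].astype(np.float32)))
m=(P[...,2]>.12)&(P[...,2]<.21)&(P[...,0]>.57)&(P[...,0]<.65)&(P[...,1]>-.16)&(P[...,1]<-.06); p=P[m]
for lo in np.arange(.584,.645,.004):
    k=p[(p[:,0]>=lo)&(p[:,0]<lo+.004)&(p[:,1]<-.112)]
    if len(k)>3: print(lo.round(3),len(k),"y",np.percentile(k[:,1],[2,50,98]).round(4),"z",np.percentile(k[:,2],[2,50,98]).round(4))
```

```text
7.1 [ 0.54862994 -0.12190228  0.23928407] [ 9.98118463e-01 -6.13146296e-02 -1.92987628e-04 -1.16873195e-04] 0.014806848089930403 [ 0.37517204  1.71470617 -0.25765426] [-0.02298661 -0.00137205 -0.02075659] [ 0.30394017  0.42194771 -0.25828056  1.75046821  0.12553114  0.98567049
 -1.69568886]
yaw -7.0305466781524695
ring 2461 [ 0.026  -0.0153 -0.0218] [ 0.0532  0.0165 -0.0153] ((0.03731638565659523, 0.0005324315279722214), 0.016031185165047646)
0.588 44 y [-0.1297 -0.1272 -0.1244] z [0.1841 0.1859 0.1876]
0.592 78 y [-0.1313 -0.1276 -0.1246] z [0.1776 0.1859 0.1877]
0.596 100 y [-0.1317 -0.1278 -0.1242] z [0.1855 0.1867 0.188 ]
0.6 100 y [-0.1322 -0.1284 -0.1247] z [0.1854 0.1867 0.188 ]
0.604 103 y [-0.1328 -0.129  -0.1252] z [0.1854 0.1867 0.1879]
0.608 111 y [-0.1337 -0.1297 -0.1257] z [0.1853 0.1866 0.1879]
0.612 113 y [-0.1342 -0.1302 -0.1263] z [0.1857 0.1866 0.1878]
0.616 115 y [-0.1346 -0.1307 -0.1267] z [0.1853 0.1866 0.188 ]
0.62 118 y [-0.1367 -0.1313 -0.1273] z [0.1849 0.1866 0.188 ]
0.624 186 y [-0.1387 -0.1326 -0.1256] z [0.1854 0.1875 0.1895]
0.628 202 y [-0.1392 -0.1327 -0.1258] z [0.1779 0.1876 0.1904]
0.632 341 y [-0.1396 -0.1296 -0.1136] z [0.1686 0.1899 0.1919]
0.636 409 y [-0.1399 -0.1271 -0.1127] z [0.1779 0.189  0.1919]
0.64 112 y [-0.1313 -0.1179 -0.1122] z [0.1771 0.1788 0.1905]
```

View pics/w4.png

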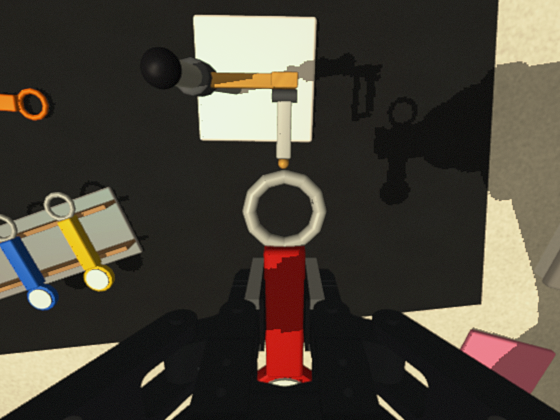

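The eye is laterally aligned with the hook: ring centre (284,208), nose (284,163), gate above it up to (284,95). Gate top is measured at z 0.187, so I expect contact at TCP z of about 0.172. Lowering to just above it.

>>> servo_tool([
  [[0.1,0,1.5,0],[0.1,0,3,0],[0.1,0,4.5,0],[0.1,0,5.5,0],[0.1,0,5.5,0]],
])

```text
t: 7.65
tool_pos: [0.5493, -0.1226, 0.1835]
tcp_rot: [0.998, -0.062, -0.001, -0.0]
contact_force: [0.3, 0.2, -0.2]
width: 0.0151
```

>>> servo_tool([
  [[0,0,0,0],[0,0,0.1,0],[0,0,0.3,0],[0,0,0.4,0],[0,0,0.4,0]],
])

```text
t: 8.15
tool_pos: [0.5496, -0.1228, 0.1803]
tcp_rot: [0.998, -0.062, -0.0, -0.0]
contact_force: [-0.3, -0.3, -0.8]
width: 0.0147
```

>>> servo_tool([
  [[0,-0.1,0.1,0],[0,-0.1,0.2,0],[0,-0.1,0.4,0],[0,-0.1,0.5,0],[0,-0.1,0.5,0]],
])

```text
t: 8.65
tool_pos: [0.5497, -0.1218, 0.1751]
tcp_rot: [0.998, -0.062, -0.0, -0.0]
contact_force: [0.4, -0.3, -0.6]
width: 0.0151
```

>>> servo_tool([
  [[0,0,0.1,0],[0,0,0.2,0],[0,0,0.3,0],[0,0,0.3,0],[0,0,0.3,0]],
])

```text
t: 9.15
tool_pos: [0.5498, -0.1218, 0.1723]
tcp_rot: [0.998, -0.062, -0.0, -0.0]
contact_force: [0.6, 0.3, -0.8]
width: 0.015
```

>>> servo_tool([
  [[0,0,0.1,0],[0,0,0.2,0],[0,0,0.3,0],[0,0,0.3,0],[0,0,0.3,0]],
])

```text
t: 9.65
tool_pos: [0.5498, -0.1219, 0.1693]
tcp_rot: [0.998, -0.062, 0.0, -0.0]
contact_force: [-1.3, -0.0, 2.1]
width: 0.0151
```

First contact at TCP z ≈ 0.170, where the force reads 2 N. Continuing in small steps.

>>> servo_tool([
  [[0,0,0.1,0],[0,0,0.2,0],[0,0,0.3,0],[0,0,0.3,0]],
])

```text
t: 10.05
tool_pos: [0.5499, -0.1219, 0.1662]
tcp_rot: [0.998, -0.062, 0.0, -0.0]
contact_force: [-0.0, -0.8, 2.9]
width: 0.0149
```

>>> servo_tool([
  [[0,0,0.1,0],[0,0,0.2,0],[0,0,0.3,0],[0,0,0.3,0]],
])

```text
t: 10.45
tool_pos: [0.5498, -0.1218, 0.1632]
tcp_rot: [0.998, -0.062, -0.0, -0.0]
contact_force: [1.2, 0.7, 3.4]
width: 0.0144
```

>>> servo_tool([
  [[0,0,0.1,0],[0,0,0.2,0],[0,0,0.3,0],[0,0,0.3,0]],
])

```text
t: 10.85
tool_pos: [0.5496, -0.1218, 0.1601]
tcp_rot: [0.998, -0.062, -0.0, -0.0]
contact_force: [-0.6, -0.2, 3.5]
width: 0.0148
```

>>> servo_tool([
  [[0,0,0.1,0],[0,0,0.2,0],[0,0,0.3,0],[0,0,0.3,0]],
])

```text
t: 11.25
tool_pos: [0.5496, -0.1218, 0.1571]
tcp_rot: [0.998, -0.062, -0.0, -0.0]
contact_force: [-0.4, -0.1, 3.4]
width: 0.0148
```

>>> servo_tool([
  [[0,0,0.1,0],[0,0,0.2,0],[0,0,0.3,0],[0,0,0.3,0]],
])

```text
t: 11.65
tool_pos: [0.5496, -0.1218, 0.1541]
tcp_rot: [0.998, -0.062, -0.0, -0.0]
contact_force: [-0.8, 0.4, 4.8]
width: 0.015
```

Run:
```python
from h import *
im,d,P,s=grab("wrist"); np.savez("/tmp/w5.npz",im=im,P=P); cv2.imwrite("pics/w5.png",cv2.resize(im[60:270,190:380],None,fx=3,fy=2.8)); print(s["tool_pos"],s["contact_force"],s["moment"])
R=Rn.from_quat(s["tcp_rot"]).as_matrix(); T=(P-s["tool_pos"])@R
m=(np.abs(T[...,2]+.019)<.008)&(T[...,0]>.026)&(T[...,0]<.056)&(np.abs(T[...,1])<.02); p=T[m]
A=np.c_[p[:,:2],np.ones(len(p))]; print("ring",p.min(0),p.max(0),"plane",np.linalg.lstsq(A,p[:,2],rcond=None)[0],np.median(p[:,2]))
m=(T[...,0]>.0)&(T[...,0]<.02)&(np.abs(T[...,1])<.006)&(np.abs(T[...,2]+.025)<.012); print("handle z",np.median(T[m],0))
```

```text
[ 0.54963628 -0.12181889  0.1541191 ] [-0.80371745  0.42695887  4.79116165] [ 0.0137259  -0.138149    0.01060174]
ring [ 0.02600687 -0.0154123  -0.02699727] [ 0.05599158  0.01631086 -0.01106205] plane [ 0.01170448  0.00048548 -0.0196743 ] -0.01933373967458341
handle z [ 1.03199800e-02 -4.62212469e-05 -2.41743650e-02]
```

The stick has not turned in the grip and the force is 4.8 N. I'll go on in finer steps.

>>> servo_tool([
  [[0,0,0.1,0],[0,0,0.2,0],[0,0,0.2,0]],
])

```text
t: 12.0
tool_pos: [0.5497, -0.1218, 0.1521]
tcp_rot: [0.998, -0.062, -0.0, -0.0]
contact_force: [-0.3, 1.1, 4.8]
width: 0.0148
```

>>> servo_tool([
  [[0,0,0.1,0],[0,0,0.2,0],[0,0,0.2,0]],
])

```text
t: 12.3
tool_pos: [0.5496, -0.1218, 0.1501]
tcp_rot: [0.998, -0.062, -0.0, -0.0]
contact_force: [-1.9, 0.8, 4.6]
width: 0.0151
```

>>> servo_tool([
  [[0,0,0.1,0],[0,0,0.1,0],[0,0,0.1,0]],
])

```text
t: 12.6
tool_pos: [0.5496, -0.1218, 0.1492]
tcp_rot: [0.998, -0.062, -0.0, -0.0]
contact_force: [-2.2, -0.4, 2.6]
width: 0.0148
```

Force is starting to fall at 0.149. Another 1 mm at a time.

>>> servo_tool([
  [[0,0,0.1,0],[0,0,0.1,0],[0,0,0.1,0]],
])

```text
t: 12.9
tool_pos: [0.5495, -0.1218, 0.1481]
tcp_rot: [0.998, -0.062, -0.0, -0.0]
contact_force: [-3.2, 0.2, 3.6]
width: 0.015
```

>>> servo_tool([
  [[0,0,0.1,0],[0,0,0.1,0],[0,0,0.1,0]],
])

```text
t: 13.2
tool_pos: [0.5494, -0.1218, 0.147]
tcp_rot: [0.998, -0.062, -0.0, -0.0]
contact_force: [-3.8, 0.6, 1.1]
width: 0.0148
```

>>> servo_tool([
  [[0,0,0.1,0],[0,0,0.1,0],[0,0,0.1,0]],
])

```text
t: 13.5
tool_pos: [0.5502, -0.1218, 0.1463]
tcp_rot: [0.998, -0.062, 0.0, -0.0]
contact_force: [0.4, 0.4, -0.1]
width: 0.0147
```

>>> servo_tool([
  [[0,0,0.1,0],[0,0,0.1,0],[0,0,0.1,0]],
])

```text
t: 13.8
tool_pos: [0.5499, -0.1218, 0.1453]
tcp_rot: [0.998, -0.062, 0.0, -0.0]
contact_force: [0.0, 0.5, -0.1]
width: 0.015
```

Run:
```python
from h import *
im,d,P,s=grab("wrist"); np.savez("/tmp/w6.npz",im=im,P=P); cv2.imwrite("pics/w6.png",cv2.resize(im[60:260,190:380],None,fx=3,fy=3,interpolation=2)); print(s["tool_pos"],s["contact_force"],s["moment"])
for r in range(80,190,6): print(r,P[r,284].round(4),im[r,284])
```

```text
[ 0.54989429 -0.12184208  0.14530846] [ 0.01703064  0.54001138 -0.10249274] [-0.02016094 -0.01273866  0.08439829]
80 [ 0.6321 -0.1325  0.1822] [20 53 76]
86 [ 0.6303 -0.1323  0.1875] [55 62 62]
92 [ 0.6287 -0.1321  0.1882] [70 77 78]
98 [ 0.6271 -0.1319  0.1898] [70 74 77]
104 [ 0.6256 -0.1317  0.1879] [50 53 54]
110 [ 0.624  -0.1315  0.1879] [174 205 212]
116 [ 0.6224 -0.1313  0.187 ] [173 205 212]
122 [ 0.6206 -0.131   0.1857] [172 202 209]
128 [ 0.619  -0.1308  0.1866] [171 201 208]
134 [ 0.6173 -0.1306  0.1864] [169 200 208]
140 [ 0.6158 -0.1304  0.1879] [170 200 208]
146 [ 0.6141 -0.1302  0.1874] [169 199 206]
152 [ 0.6121 -0.13    0.186 ] [168 197 204]
158 [ 0.6105 -0.1298  0.1868] [165 196 203]
164 [ 0.6089 -0.1296  0.1875] [166 196 204]
170 [ 0.6069 -0.1293  0.1864] [166 195 203]
176 [ 0.6054 -0.1291  0.188 ] [164 193 201]
182 [ 0.603  -0.1288  0.1855] [164 194 201]
188 [ 0.6016 -0.1287  0.1871] [165 194 201]
```

View pics/w6.png

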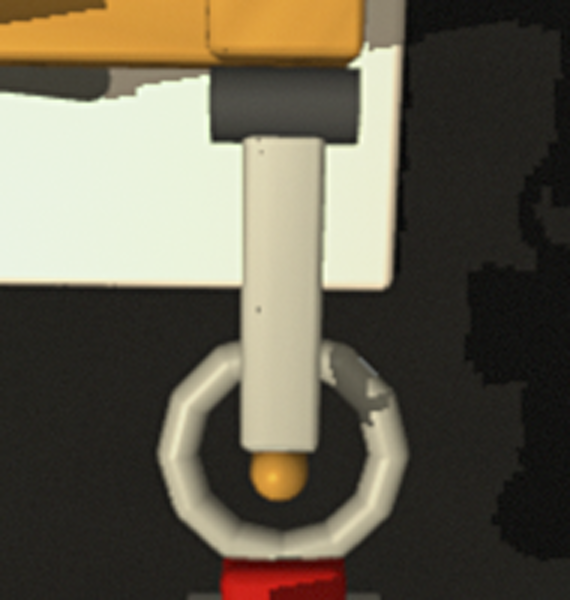

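The gate has snapped shut level above the ring (gate at (280,290) in the crop, the ring's far wire passing under it, nose (278,475) inside the hole). The force is zero, so I'll release and retreat.

>>> servo_tool([
  [[0,0,0,0],[0,0,0,0],[0,0,0,0],[0,0,0,0],[0,0,0,0]],
], gripper=5)

```text
t: 14.35
tool_pos: [0.5498, -0.1219, 0.1453]
tcp_rot: [0.998, -0.062, 0.0, -0.0]
contact_force: [0.4, -0.7, -0.9]
width: 0.05
```

>>> servo_tool([
  [[0,0,0,0],[0,0,0,0],[0,0,-1,0],[0,0,-2,0],[0,0,-4,0]],
])

```text
t: 14.85
tool_pos: [0.5494, -0.1218, 0.1858]
tcp_rot: [0.998, -0.062, -0.001, -0.0]
contact_force: [-0.0, -0.3, 0.1]
width: 0.0499
```

>>> servo_tool([
  [[0,0,-3,0],[0,0,-6,0],[-2,0,-9,0],[-4,0,-11,0],[-6,0,-11,0]],
])

```text
t: 15.35
tool_pos: [0.4906, -0.1143, 0.2988]
tcp_rot: [0.998, -0.062, 0.002, 0.0]
contact_force: [1.2, -0.3, 0.5]
width: 0.0501
```

>>> servo_tool([
  [[-2,0,0,0],[-5,0,0,0],[-5,0,0,0],[-5,0,0,0],[-5,0,0,0]],
])

```text
t: 15.85
tool_pos: [0.4413, -0.1083, 0.2959]
tcp_rot: [0.998, -0.062, 0.001, 0.0]
contact_force: [-0.4, -0.2, -0.3]
width: 0.0498
```

Run:
```python
from h import *
im,d,P,s=grab("scene"); w,_,Pw,_=grab("wrist"); print(s["t"],s["tool_pos"],s["contact_force"],s["width"])
cv2.imwrite("pics/end.png",np.hstack([cv2.resize(im[210:340,160:400],None,fx=1.66,fy=2.0,interpolation=2)[:260,:398],cv2.resize(w,(400,300))[:260]]))
hsv=cv2.cvtColor(im,cv2.COLOR_BGR2HSV); m=((hsv[...,0]<6)|(hsv[...,0]>172))&(hsv[...,1]>150)&(P[...,2]>.03)&(P[...,0]>.5)&(P[...,0]<.7)&(np.abs(P[...,1]+.13)<.08)
print("red",m.sum(),np.nanmin(P[m],0),np.nanmax(P[m],0))
```

```text
15.85 [ 0.44129281 -0.10826705  0.29586338] [-0.4045044  -0.23818652 -0.3415762 ] 0.04983196729787293
red 184 [ 0.607692   -0.15736591  0.04947771] [ 0.65386859 -0.08675192  0.17104879]
```

View pics/end.png

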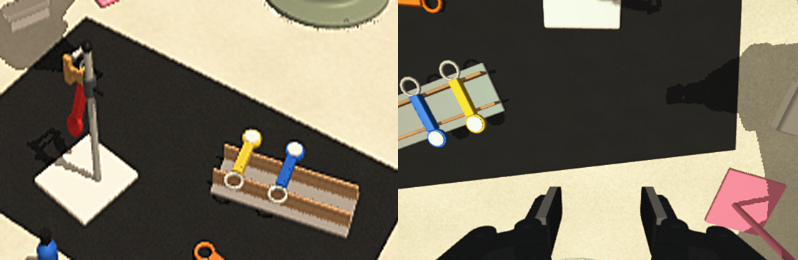

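The red swatch hangs from the hook (crop (77,110)), with blue and yellow still on the rack. I'll let it settle, check again and hand in.

>>> servo_tool([
  [[0,0,0,0],[0,0,0,0],[0,0,0,0],[0,0,0,0],[0,0,0,0]],
])

```text
t: 16.45
tool_pos: [0.4407, -0.1082, 0.2953]
tcp_rot: [0.998, -0.062, -0.0, -0.0]
contact_force: [-0.4, 0.4, 0.1]
width: 0.0504
```

>>> servo_tool([
  [[0,0,0,0],[0,0,0,0],[0,0,0,0],[0,0,0,0],[0,0,0,0]],
])

```text
t: 16.95
tool_pos: [0.4407, -0.1082, 0.2953]
tcp_rot: [0.998, -0.062, 0.0, -0.0]
contact_force: [0.5, -0.3, -0.1]
width: 0.0496
```

>>> servo_tool([
  [[0,0,0,0],[0,0,0,0],[0,0,0,0],[0,0,0,0],[0,0,0,0]],
])

```text
t: 17.45
tool_pos: [0.4406, -0.1082, 0.2953]
tcp_rot: [0.998, -0.062, -0.0, -0.0]
contact_force: [-0.6, 0.0, 0.4]
width: 0.0499
```

Run:
```python
from h import *
for i in range(2):
    im,d,P,s=grab("scene")
    hsv=cv2.cvtColor(im,cv2.COLOR_BGR2HSV); m=((hsv[...,0]<6)|(hsv[...,0]>172))&(hsv[...,1]>150)&(P[...,2]>.03)&(P[...,0]>.5)&(P[...,0]<.7)&(np.abs(P[...,1]+.13)<.08)
    print(s["t"],m.sum(),np.percentile(P[m],[3,50,97],axis=0).round(4).tolist())
print(workorder.sign_off())
```

```text
17.45 135 [[0.6085, -0.144, 0.0465], [0.6138, -0.131, 0.0724], [0.6213, -0.1214, 0.1243]]
17.5 81 [[0.6011, -0.1376, 0.0476], [0.6103, -0.1288, 0.0675], [0.6333, -0.0982, 0.1336]]
the job is handed in; nothing more can be done
None
```

The red swatch is hanging on the stand's brass snap hook, and I handed the job in at about 17.5 s of the 72 s allowed.

- **Pick:** I gripped the red swatch by its handle on the rack. The orange stick and the pink stand were left alone.
- **Hook:** It is clamped about 13 mm below nominal (camera). The eye first met the gate with the tool tip at z ≈ 0.170 m.
- **Push:** I pushed in 1 to 3 mm steps. The force read 3 to 5 N, then fell to zero at z ≈ 0.146 m, and I stopped 1 mm lower.
- **Gate:** A close-up before release showed it shut level above the eye, with the nose inside the hole.
- **Final state:** After release the arm moved well clear and its force read about zero. The swatch hangs straight down from the hook, its lowest point about 47 mm above the table. Blue and yellow still lie on the rack.

**Not settled:** the last two pictures, 0.05 s apart, put the swatch's middle about 4 mm apart. The red pixel count also differed (135 and 81), so it may still have been swaying a little at hand-in. One earlier eye measurement was about 6 mm off because the arm was still moving. I corrected it before the move to the hook, and a second look there agreed.

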